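# Pour four rods from a scoop into the grooves of a rack and lock them in

### The job

Swing the rack's keeper strap fully out to the robot's side, then pick up the scoop by its handle bar with the four steel rods in it and pour them gently onto the rack's high end, so that they roll down and each sinks into a groove of its own; nudge home any rod that stops short. Stand the empty scoop flat on the bench again, then swing the strap back over the middle of the rods, fully home. Leave the tape roll, the spring and the hex key where they lie.

Things in the scene. Friction and masses are not known exactly. Their poses are not given: they have to be found in the camera images.
- rack: Grey metal rack screwed to the bench (fixed), base plate 146 x 196 mm; origin at the middle of its underside on the bench top, z up, y = horizontal downhill direction. It carries the sloping bed.
- bed: The rack's sloping bed, fixed to it. Origin on the upper surface, centre line, 69 mm towards +y of the rack's origin, 35 mm above the bench. y points downhill (0.17 rad below level), z square to the surface, x across. In this frame (mm): channel x -67 to 67 between cheeks 12 high, 6 thick; end stop y -10 to 28, 14 high; the high end (y -176) is open. Rods roll easily on it.
- strap (a joint): Keeper strap, flat steel bar 16 x 4 mm, 140 long; pivot on the end stop at bed frame x 0, y 12 mm. Turns parallel to the bed, underside 16.5 mm above it: over seated rods, in the way of rolling ones. Rad: 0 = closed along the centre line over all grooves (stop); grows as the free end swings to the bed's -x (robot's) side, to 1.75 (stop); clear of the channel from 1.4. Stays where left.
- strap_peg (a point): Top centre of the round upright peg standing on the strap (12 mm diameter, 34 mm tall above the strap, 75 mm from the pivot, its axis square to the bed). Push or pinch it to swing the strap.
- scoop: Loose open steel scoop, 112 (x) x 107 (y) mm, 69 high, 0.3 kg empty. Origin at the middle of its underside, y towards the open pouring lip, z up. The floor rises 0.12 rad to the lip, so level it keeps its rods at the back wall; tip it more than 0.12 rad forward (about -x) to pour. 104 mm wide inside. Feet at y -48 and 18; tipped up to 0.6 rad, nothing reaches lower than the lip.
- scoop_grip (a point): Centre of the scoop's straight handle bar, 60 mm above its underside, over the middle: the bar runs along the scoop's x (104 mm free between the side ears), 14 mm thick (y), 18 mm high. The rods' tops are 15 to 30 mm below its centre.
- scoop_lip (a point): Middle of the scoop's pouring edge (upper side), 51.5 mm ahead of and 41.3 mm below the handle bar's centre; frame parallel to the scoop's.
- rod0: Plain round steel-coloured rod, 18 mm diameter, 100 mm long, 60 g, origin at its centre, x along its axis; starts lying across the scoop, number 1 from the scoop's back wall.
- rod1: Plain round steel-coloured rod, 18 mm diameter, 100 mm long, 60 g, origin at its centre, x along its axis; starts lying across the scoop, number 2 from the scoop's back wall.
- rod2: Plain round steel-coloured rod, 18 mm diameter, 100 mm long, 60 g, origin at its centre, x along its axis; starts lying across the scoop, number 3 from the scoop's back wall.
- rod3: Plain round steel-coloured rod, 18 mm diameter, 100 mm long, 60 g, origin at its centre, x along its axis; starts lying across the scoop, number 4 from the scoop's back wall.
- tape: Roll of tape, 68 mm diameter, 19 high, lying flat; bystander.
- spring: Loose coil spring, 18 x 59 mm, lying on the bench; bystander.
- hexkey: Black hex key, 32 x 104 x 8 mm, lying on the bench; bystander.
- apron (a point): Middle of the plain apron at the bed's high end: bed frame (mm) x 0, y -155, z 0; the apron runs from y -176 to -114, where the first groove begins.
- grooves (a point): Middle of the four cross grooves on the bed surface. Bed frame (mm): grooves 21.5 wide, 18.5 deep, centred at y -103.3, -75.8, -48.3, -20.8, 6 mm ribs between. A seated rod has its centre at z -9.5, crown 0.5 below the surface: the next rod rolls over it to an empty groove. A rod left on top (centre z +7 to +9) needs a nudge along y: push it low, under 7 mm above the bed; pushed high it wedges.

How it is judged:
By the outcome, as a careful person would: the job done as asked, in the order asked, and still so for the second after the job is handed in, with the robot touching nothing.
It also fails if it takes over 72 s, if anything falls off the work surface, if the arm or the gripper's body presses on something with over 40 N, if the wrist force passes 120 N, or if a joint passes its speed limit or range.

### The arm

A 7-joint arm with a two-finger parallel gripper is mounted at the origin on a cart in front of the work surface, level with it; the furniture and walls round the work are solid. World frame = base frame: x ahead of the robot, y to its left, z up, the work surface at z = 0. Lengths are in m, angles in rad, forces in N, time in s.
With the tool pointing down it reaches from about 0.425 to 0.875 m from the base axis. Payload 4.7 kg.
Tool frame: the origin (TCP) lies midway between the tips of the shut fingers; the grasp point (between the pads) lies 19 mm behind it; z points along the fingers, y is the line along which they close (so a half turn about z gives the same grasp; the last joint's range is limited). The gripper opens to 87 mm and grips with 3 to 60 N. Pads are 19 mm wide; open, the fingers measure 117 mm over their backs; the gripper's body (75 mm by 190 mm) begins 51 mm behind the grasp point.
Start: joints at [1.245, 0.321, -0.07, 1.45, 0.023, 1.371, -0.057], TCP at [0.217, -0.613, 0.223] pointing down, gripper open.
Joint ranges: [-2.86, 2.86], [-0.3, 2.09], [-1.38, 1.24], [0.06, 2.45], [-1.56, 4.7], [0.09, 2.05], [-2.69, 2.69]. Speed limits (rad/s): [2.57, 2.57, 3.14, 3.14, 3.14, 3.14, 3.14].

### API

Orientations are given as a rotation vector (axis times angle).
In Python, from bench import ctrl, cams, readout, close_job gives the robot as it stands (ctrl), with the cameras (cams), the readings (readout) and the job as plain functions.
- The arm moves only by the shell command python3 inch.py [FORCE], which reads ROWS from standard input. ROWS is a JSON list of rows, 1 to 20 of them, each of 5 numbers: dx, dy, dz in fractions of the full range, 1 being 0.5 m, then a turn about the tool's z in normalised numbers (1 is 360 degrees), then the opening from 0.0 (shut) to 1.0 (fully open); each row is the pose to reach, as a shift and turn from the pose commanded when the command began, along the tool's axes at that moment; what a row does not reach only later rows make up. A row lasts 1/10 s, in which the tool goes at most 0.05 m and 0.15 rad, less where a joint would pass 70% of its speed; a pose out of reach is approached as far as the arm can. The fingers move at their own pace and stop on an object; FORCE is the grip in N (left out, the last holds). Time passes only in rows, so rows that do not move let the fingers close. It prints the time, the measured TCP pose, the force, the opening and the grip force at its end. A shift or turn number past 1, either way, is cut back to 1. Input that does not fit is refused with a message, and nothing moves.
- readout.get_state(): the state, without advancing time (a new reading comes with each control period).
- cams.get_image(name): name is "scene" or "side" or "wrist"; returns the picture (384x512x3 uint8, red, green, blue); there is no depth.
- cams.camera_model(name): a dict with "vertical_fov" (degrees; the focal length in pixels is half the picture's height over the tangent of half this angle, whatever the lens; pixels are square), "cx", "cy" (the principal point, pixels), "rvec" (rotation vector, rad) and "tvec" (3), from world to camera coordinates, as OpenCV has them; the wrist camera has in their place "hand_eye" (4x4, takes a point from camera to tool coordinates, whose origin is the TCP and whose axes are the flange's). Camera axes: x right, y down, z forward; pixel columns grow to the right and rows downward; lengths in m; the calibration is good to about 2 mm. A picture is of the moment at which its call begins: read the wrist's pose just before it. camera_model takes no time and is no camera call.
- close_job(): hands the job in; it is judged then, once.
The state is a dict: "time": time; "joint_positions": joint angles; "qd": joint speeds; "joint_torque": joint torques, N m; "position": TCP position; "tool_rot": TCP orientation; "ft_force": force on the tool from outside, world axes, zero at the start; "torque": the same for the moment, N m; "grip_width": opening from 0.0 (shut) to 1.0 (fully open); "grip_force": force on a finger pad.
Only numpy, scipy, OpenCV 4.12 (cv2) and the standard library are available. Lean on these libraries where they do the work, as an engineer would, in place of code of your own. Each camera call takes 0.05 s, during which the arm holds its last target. There are 200 camera calls.

## Working session

There is one attempt and no reset: what is moved stays moved. The work goes in short steps, Python scripts to look and compute and a shell command to move; the robot and the scene stay as the last step left them, time stands still between calls to the robot, and variables do not carry over. Pictures are saved under pics/ and viewed, at most 10 in all, crops included, and the job is handed in when it is done.

```bash
ls; mkdir -p pics; python3 - <<'E'
from bench import ctrl, cams, readout, close_job
import cv2,numpy as np
for n in("scene","side"):
    im=cams.get_image(n); cv2.imwrite(f"pics/{n}0.png",im[:,:,::-1]); m=cams.camera_model(n); print(n,m)
    
a=cv2.imread("pics/scene0.png");b=cv2.imread("pics/side0.png")
print(cams.camera_model("wrist")); s=readout.get_state(); print(s["position"],s["tool_rot"],s["time"],s["grip_width"])
E
```

```text
bench.py
inch.py
pics
scene {'vertical_fov': 49.109186991335534, 'cx': 255.81745670405024, 'cy': 194.59654278824547, 'rvec': array([ 1.82173234, -0.7836625 ,  0.49601995]), 'tvec': array([-0.47956395,  0.22492901,  0.6431133 ])}
side {'vertical_fov': 52.39661444097708, 'cx': 254.20403056673828, 'cy': 194.6179164530049, 'rvec': array([ 0.74531623, -2.60069545,  1.12742832]), 'tvec': array([0.37470088, 0.35250101, 0.61350161])}
{'vertical_fov': 67.65961019534977, 'cx': 254.9557675576471, 'cy': 192.77968441326263, 'hand_eye': array([[-1.68093518e-04, -9.59681950e-01, -2.81088111e-01,
         7.80995242e-02],
       [ 9.99999944e-01, -7.96130362e-05, -3.26197770e-04,
        -5.72744892e-04],
       [ 2.90667834e-04, -2.81088150e-01,  9.59681909e-01,
        -1.62598976e-01],
       [ 0.00000000e+00,  0.00000000e+00,  0.00000000e+00,
         1.00000000e+00]])}
[ 0.216415   -0.61238389  0.22155249] [-3.09469133e+00 -5.31005373e-01  6.56036140e-04] 0.1 0.9982933578165689
```

View pics/scene0.png

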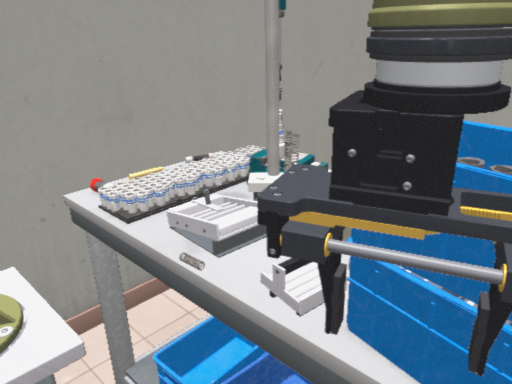

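View pics/side0.png

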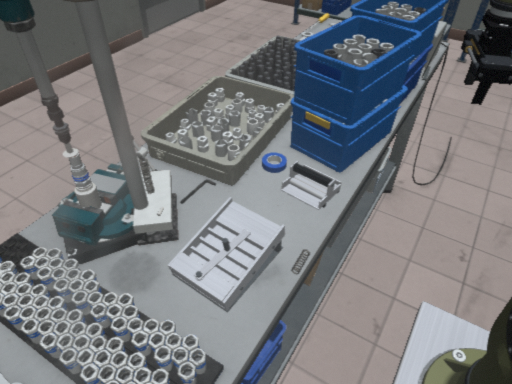

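The scene view (gripper in front) shows the rack near (215,215), the spring at (192,261) and the scoop at (300,280). The side view shows:
- rack centred near (228,250), peg at (226,242)
- scoop near (312,185), with its dark bar at (316,174)
- tape at (273,162)
- hex key at (197,192)
- spring at (300,262)

```bash
cat > h.py <<'E'
import numpy as np,cv2
from bench import ctrl, cams, readout, close_job
from scipy.spatial.transform import Rotation as R
def cam(n,s=None):
    m=cams.camera_model(n); f=192/np.tan(np.radians(m["vertical_fov"])/2)
    K=np.array([[f,0,m["cx"]],[0,f,m["cy"]],[0,0,1]])
    if n=="wrist":
        s=s or readout.get_state(); T=np.eye(4);T[:3,:3]=R.from_rotvec(s["tool_rot"]).as_matrix();T[:3,3]=s["position"]
        W=T@m["hand_eye"]; return K,W[:3,:3],W[:3,3]
    Rm=R.from_rotvec(m["rvec"]).as_matrix(); return K,Rm.T,-Rm.T@m["tvec"]
def ray(c,uv): K,Rw,C=c; d=Rw@np.linalg.solve(K,[uv[0],uv[1],1]); return C,d/np.linalg.norm(d)
def onz(c,uv,z=0): C,d=ray(c,uv); return C+d*(z-C[2])/d[2]
def tri(rs):
    A=sum(np.eye(3)-np.outer(d,d) for C,d in rs); b=sum((np.eye(3)-np.outer(d,d))@C for C,d in rs); X=np.linalg.solve(A,b)
    return X,[np.linalg.norm(np.cross(X-C,d)) for C,d in rs]
def proj(c,X): K,Rw,C=c; p=K@(Rw.T@(np.asarray(X)-C)); return p[:2]/p[2]
def snap(n,name):
    s=readout.get_state(); im=cams.get_image(n); cv2.imwrite(f"pics/{name}.png",im[:,:,::-1]); return s
E
python3 - <<'E'
from h import *
c=cam("side")
for k,p in dict(rackc=(228,250),scoop=(312,190),tape=(273,162),hexk=(197,192),spring=(300,262),peg=(226,242)).items(): print(k,onz(c,p,0).round(3),onz(c,p,.06).round(3))
for n in("side","scene"):print(cam(n)[2])
a=cv2.imread("pics/side0.png")[140:310,150:360]; cv2.imwrite("pics/c1.png",cv2.resize(a,(735,595),interpolation=cv2.INTER_CUBIC))
E
```

```text
rackc [ 0.543 -0.056  0.   ] [ 0.514 -0.018  0.06 ]
scoop [ 0.472 -0.331  0.   ] [ 0.449 -0.268  0.06 ]
tape [ 0.613 -0.377  0.   ] [ 0.578 -0.31   0.06 ]
hexk [ 0.716 -0.168  0.   ] [ 0.671 -0.12   0.06 ]
spring [ 0.395 -0.111  0.   ] [ 0.379 -0.068  0.06 ]
peg [ 0.56  -0.072  0.   ] [ 0.529 -0.033  0.06 ]
[0.21490883 0.37467945 0.67414497]
[-0.02274191 -0.71064945  0.43431501]
```

View pics/c1.png

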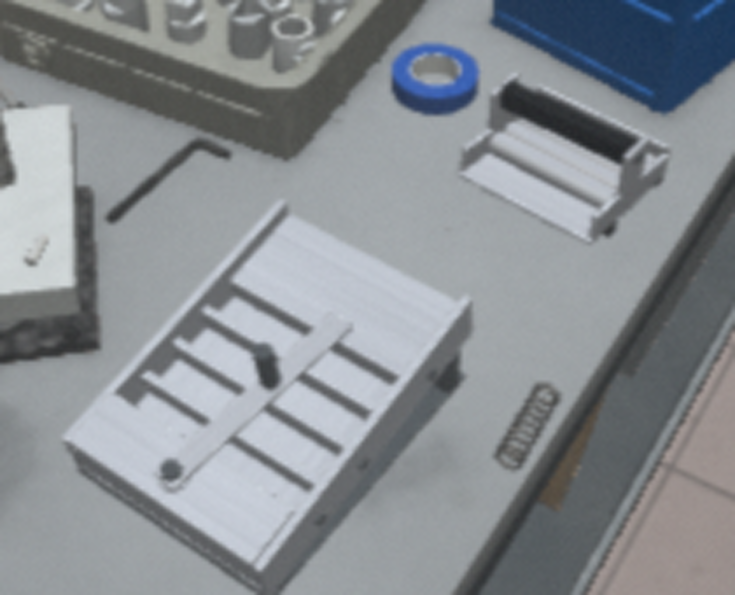

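The crop shows the rack with its high end at upper right, facing the scoop, and the pivot at crop (172,470). The peg is at (265,365), the scoop's black bar at (568,120), and its lip faces the rack. Next I move the wrist camera over both.

```bash
cat >> h.py <<'E'
def delta(tgt,s=None):
    s=s or readout.get_state(); return (R.from_rotvec(s["tool_rot"]).inv().apply(np.asarray(tgt)-s["position"])).round(4)
def dirs(): 
    return R.from_rotvec(readout.get_state()["tool_rot"]).as_matrix().round(3)
E
python3 - <<'E'
from h import *
print(dirs()); c=cam("side")
print("bin",onz(c,(345,168)),onz(c,(292,133)))
for t in [(.217,-.613,.30),(.28,-.38,.30),(.45,-.24,.33)]: print(delta(t))
E
```

```text
[[ 0.943  0.333 -0.001]
 [ 0.333 -0.943  0.002]
 [-0.    -0.002 -1.   ]]
bin [ 0.43430123 -0.45937464  0.        ] [ 0.63456939 -0.5303058   0.        ]
[ 0.0003  0.0006 -0.0784]
[ 0.1374 -0.198  -0.0781]
[ 0.3443 -0.2734 -0.108 ]
```

The manual's scale: shifts go in shares of 0.5 m and turns go in shares of 360 degrees. Converting my numbers, 0.344 m / 0.5 = 0.688, 0.3 m / 0.5 = 0.6, 0.339 rad / 6.2832 = 0.054.

```bash
echo '[[0,0,-0.08,0,1],[0,0,-0.156,0,1],[0.1,-0.14,-0.156,0.0159,1],[0.18,-0.26,-0.156,0.0318,1],[0.274,-0.396,-0.16,0.054,1],[0.4,-0.44,-0.18,0.054,1],[0.52,-0.48,-0.2,0.054,1],[0.6,-0.51,-0.216,0.054,1],[0.688,-0.546,-0.216,0.054,1],[0.688,-0.546,-0.216,0.054,1],[0.688,-0.546,-0.216,0.054,1],[0.688,-0.546,-0.216,0.054,1],[0.688,-0.546,-0.216,0.054,1]]' | python3 inch.py && python3 - <<'E'
from h import *
s=snap("wrist","w1"); print(s["position"],s["tool_rot"],s["joint_positions"])
snap("scene","sc1")
a=cv2.imread("pics/w1.png"); cv2.imwrite("pics/w1b.png",cv2.resize(a,(800,600),interpolation=cv2.INTER_CUBIC))
E
```

```text
time: 1.4
position: [0.4505, -0.2396, 0.3302]
tool_rot: [3.142, 0.007, -0.001]
ft_force: [-0.6, -0.6, 0.2]
grip_width: 0.998
grip_force: 0.0
[ 0.4505012  -0.23961711  0.33021874] [ 3.14153700e+00  6.70806992e-03 -1.20128331e-03] [ 0.84344425  0.0074871  -0.4070565   1.59968526  0.00333466  1.53570416
 -1.13024694]
```

View pics/w1b.png

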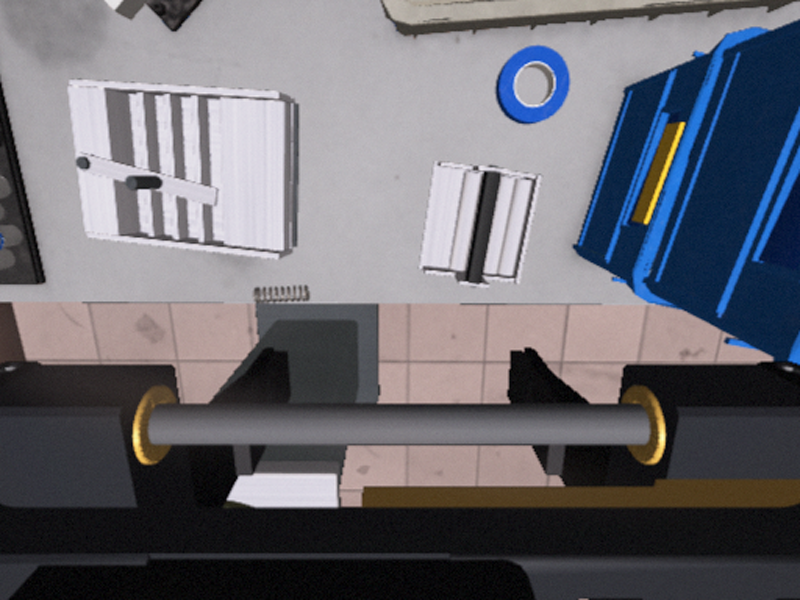

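The wrist view (800x600) shows the rack at (70–297, 80–258), with its pivot at (82,163) and the peg top at about (130,183). The scoop is at (420–540, 160–285), its bar running from (491,172) to (476,280) and its lip towards the rack. The spring is at (282,293) and the tape at (533,85).

```bash
python3 - <<'E'
from h import *
w=cam("wrist");sd=cam("side"); print("wc",w[2])
P=dict(pivot=((82,162),(170,466)),peg=((131,183),(263,348)),cNearHi=((280,257),(470,298)),cFarHi=((280,94),(283,203)),cFarLo=((70,82),(66,440)),
 strapend=((216,197),(343,322)),barF=((491,171),(507,88)),barN=((476,281),(632,152)),lipF=((438,165),(462,174)),lipN=((422,268),(592,238)))
for k,(a,b) in P.items():
    X,e=tri([ray(w,np.array(a)*.64),ray(sd,np.array(b)/3.5+[150,140])]); print(k,(X*1e3).round(1),(np.array(e)*1e3).round(1))
E
```

```text
wc [ 0.52698425 -0.24131775  0.49251045]
pivot [533.4  54.4  53.8] [0.7 0.7]
peg [515.8 -12.7  96.6] [0.4 0.4]
cNearHi [ 446.9 -128.    70.2] [0.1 0.1]
cFarHi [ 589.6 -138.5   67.4] [0.5 0.5]
cFarLo [604.   62.7  36.4] [1.3 1.3]
strapend [502.3 -72.9  68.3] [0.5 0.5]
barF [ 525.1 -327.2   60.9] [0.3 0.3]
barN [ 421.4 -317.8   56.8] [2. 2.]
lipF [ 532.1 -281.8    9.5] [0.9 0.9]
lipN [ 424.1 -266.8   14.9] [0.1 0.1]
```

Scaled: -0.2248 m / 0.5 = -0.4496, 0.0662 m / 0.5 = 0.1324, -1 rad / 6.2832 = -0.1592.

```bash
echo '[[0.028,-0.094,0.02,-0.0223,0.6],[0.056,-0.188,0.06,-0.0446,0.6],[0.084,-0.282,0.12,-0.0668,0.6],[0.112,-0.376,0.18,-0.0891,0.6],[0.1324,-0.4496,0.22,-0.1114,0.6],[0.1324,-0.4496,0.3,-0.1353,0.6],[0.1324,-0.4496,0.36,-0.1592,0.6],[0.1324,-0.4496,0.38,-0.1592,0.5],[0.1324,-0.4496,0.38,-0.1592,0.5],[0.1324,-0.4496,0.38,-0.1592,0.5]]' | python3 inch.py && python3 - <<'E'
from h import *
print(delta((.5157,-.0145,.082)),dirs())
w=cam("wrist"); s=snap("wrist","w2"); print(proj(w,(.5158,-.0127,.0966)))
E
```

```text
time: 2.5
position: [0.5169, -0.0174, 0.1419]
tool_rot: [2.759, 1.5, 0.002]
ft_force: [0.6, -0.0, 1.6]
grip_width: 0.509
grip_force: 0.0
[ 0.0018 -0.0027  0.0599] [[ 0.544  0.839  0.002]
 [ 0.839 -0.544 -0.001]
 [ 0.001  0.002 -1.   ]]
[250.2204125  210.30270126]
```

View pics/w2.png

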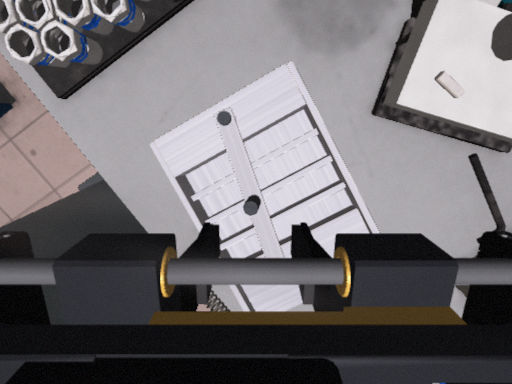

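The peg top is at (252,207) between the fingers, within 3 mm of the prediction. I lower and pinch it.

Scaled: 0.06 m / 0.5 = 0.12, -0.002 m / 0.5 = -0.004.

```bash
echo '[[0.006,-0.004,0.06,0,0.5],[0.006,-0.004,0.12,0,0.5],[0.006,-0.004,0.12,0,0.5],[0.006,-0.004,0.12,0,0],[0.006,-0.004,0.12,0,0],[0.006,-0.004,0.12,0,0],[0.006,-0.004,0.12,0,0]]' | python3 inch.py 15 && python3 - <<'E'
from h import *
s=readout.get_state(); p=s["position"]; print(p,s["ft_force"],s["grip_width"]*87)
# arc: pivot, height follows bed
piv=np.array([.5334-.0035*.073,.0544-.005]); r=p[:2]-piv; print(np.linalg.norm(r), np.arctan2(-r[0],-r[1]))
bx=np.array([.9973,-.073]);by=np.array([.073,.9973])
a0=np.arctan2(-r@bx,-r@by); print("theta",a0)
# in bed frame, grip point at height h over bed: rotation about bed normal
L=.0745; c,s_=np.cos(.17),np.sin(.17)
f=lambda a: np.append(-L*np.sin(a)*bx -L*np.cos(a)*by*c, L*np.cos(a)*s_)
for a in np.linspace(a0,1.78,13)[1:]: print(a.round(2),delta(p+f(a)-f(a0)))
E
```

```text
time: 3.25
position: [0.5168, -0.0125, 0.0818]
tool_rot: [2.755, 1.506, 0.002]
ft_force: [0.6, -1.1, 0.3]
grip_width: 0.22
grip_force: 0.0
[ 0.51678231 -0.01249971  0.08175977] [ 0.56639288 -1.11534482  0.31874286] 19.1260141791822
0.06402573615146166 0.25842327858321784
theta 0.18535595469363939
0.32 [-0.0024 -0.0096  0.0004]
0.45 [-0.0036 -0.0194  0.001 ]
0.58 [-0.0035 -0.0292  0.0018]
0.72 [-0.002  -0.039   0.0028]
0.85 [ 0.0007 -0.0484  0.004 ]
0.98 [ 0.0046 -0.0574  0.0053]
1.12 [ 0.0097 -0.0658  0.0067]
1.25 [ 0.0158 -0.0734  0.0083]
1.38 [ 0.0229 -0.0801  0.0099]
1.51 [ 0.0308 -0.0858  0.0115]
1.65 [ 0.0395 -0.0903  0.0132]
1.78 [ 0.0486 -0.0937  0.0148]
```

Scaled: -0.0942 m / 0.5 = -0.1884, -0.0937 m / 0.5 = -0.1874, 1.2 rad / 6.2832 = 0.191.

```bash
echo '[[0,0,0,0,0],[0,0,0,0,0],[-0.0048,-0.0192,0.0008,0.0159,0],[-0.0072,-0.0388,0.002,0.0318,0],[-0.007,-0.0584,0.004,0.0477,0],[-0.004,-0.078,0.006,0.0668,0],[0.0014,-0.0968,0.008,0.0859,0],[0.0092,-0.1148,0.01,0.105,0],[0.02,-0.1316,0.014,0.1241,0],[0.0316,-0.1468,0.016,0.1432,0],[0.046,-0.16,0.02,0.1623,0],[0.062,-0.1716,0.023,0.1814,0],[0.079,-0.1806,0.026,0.191,0],[0.0972,-0.1874,0.0296,0.191,0],[0.0992,-0.1884,0.0296,0.191,0],[0.0992,-0.1884,0.0296,0.191,0]]' | python3 inch.py 15 && python3 - <<'E'
from h import *
snap("side","s2"); a=cv2.imread("pics/s2.png")[140:310,150:360]; cv2.imwrite("pics/c2.png",cv2.resize(a,(735,595),interpolation=cv2.INTER_CUBIC))
E
```

```text
time: 4.85
position: [0.4617, 0.0779, 0.0658]
tool_rot: [3.121, -0.31, -0.006]
ft_force: [-7.0, -5.6, 10.3]
grip_width: 0.148
grip_force: 15.6
```

View pics/c2.png

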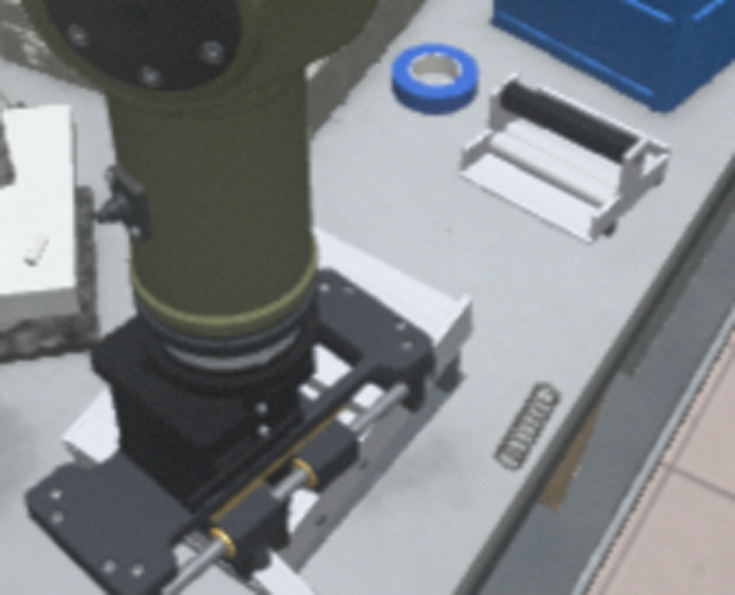

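Peg pinched, and the strap reads about 1.77 rad against its stop. I release, lift and head towards the scoop.

Scaled: -0.18 m / 0.5 = -0.36, -0.15 m / 0.5 = -0.3.

```bash
echo '[[0,0,0,0,0.45],[0,0,0,0,0.45],[0,0,0,0,0.45],[0,0,-0.1,0,0.45],[0,0,-0.2,0,0.5],[0,0,-0.3,0,0.5],[0,0,-0.36,0,0.5]]' | python3 inch.py && python3 - <<'E'
from h import *
print(dirs(), delta((.4733,-.3235,.2)),delta((.4733,-.3235,.13)))
E
```

```text
time: 5.6
position: [0.4651, 0.0812, 0.2499]
tool_rot: [-3.125, 0.31, -0.01]
ft_force: [0.8, -0.1, -0.0]
grip_width: 0.495
grip_force: 0.0
[[ 0.98  -0.196  0.006]
 [-0.196 -0.981  0.   ]
 [ 0.006 -0.001 -1.   ]] [0.0873 0.3953 0.0498] [0.0869 0.3954 0.1198]
```

Scaled: 0.395 m / 0.5 = 0.79, 0.375 m / 0.5 = 0.75, -0.108 rad / 6.2832 = -0.0172.

```bash
echo '[[0.02,0.09,0,-0.008,0.5],[0.04,0.18,0,-0.0172,0.5],[0.06,0.28,0,-0.0172,0.5],[0.08,0.38,0,-0.0172,0.5],[0.104,0.47,0,-0.0172,0.5],[0.126,0.56,0,-0.0172,0.5],[0.15,0.66,0.04,-0.0172,0.5],[0.174,0.75,0.08,-0.0172,0.5],[0.1746,0.79,0.1,-0.0172,0.5],[0.1746,0.79,0.1,-0.0172,0.5],[0.1746,0.79,0.1,-0.0172,0.5]]' | python3 inch.py && python3 - <<'E'
from h import *
s=snap("wrist","w3"); w=cam("wrist",s); print(s["position"]); 
print([proj(w,p).round(1) for p in [(.5251,-.3272,.06),(.4214,-.3178,.06),(.4733,-.3235,.06)]])
E
```

```text
time: 6.7
position: [0.4711, -0.3241, 0.1951]
tool_rot: [-3.138, 0.143, 0.001]
ft_force: [0.5, -0.1, -0.2]
grip_width: 0.499
grip_force: 0.0
[ 0.47107822 -0.32412471  0.19505077]
[array([254.2, 133. ]), array([254.3, 227.4]), array([255.2, 182.3])]
```

View pics/w3.png

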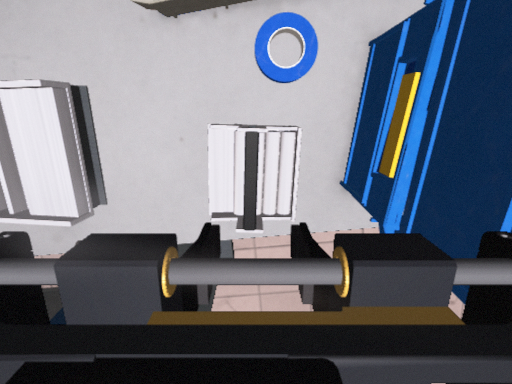

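The bar appears at columns 245–258, rows 133–230, about 3 px left of the prediction. I refine this with a dark mask in both wrist views.

```bash
python3 - <<'E'
from h import *
def bar(f,x0,x1,y0,y1):
    g=cv2.imread(f).max(2)[y0:y1,x0:x1]; m=(g<70).astype(np.uint8)
    n,l,st,ce=cv2.connectedComponentsWithStats(m); i=1+np.argmax(st[1:,4])
    ys,xs=np.nonzero(l==i); print(st[i],ce[i]+[x0,y0]); r=cv2.minAreaRect(np.c_[xs+x0,ys+y0].astype(np.float32)); print(r); return cv2.boxPoints(r).mean(0), cv2.fitLine(np.c_[xs+x0,ys+y0].astype(np.float32),2,0,.01,.01).ravel()
a,la=bar("pics/w1.png",290,335,105,185); b,lb=bar("pics/w3.png",235,265,125,228)
m=cams.camera_model("wrist")
c3=cam("wrist"); c1=cam("wrist",{"position":np.array([.4505012,-.23961711,.33021874]),"tool_rot":np.array([3.141537,.00670807,-.00120133])})
print(tri([ray(c1,a),ray(c3,b)]))
# top face at z .069: ends on line
for v in(140,220):
    u=lb[2]+lb[0]/lb[1]*(v-lb[3]); print(onz(c3,(u,v),.069))
    
for v in(115,172):
    u=la[2]+la[0]/la[1]*(v-la[3]); print(onz(c1,(u,v),.069))
E
```

```text
[  7   5  23  71 744] [308.38172043 144.94489247]
((308.5887145996094, 145.01626586914062), (11.622950553894043, 71.557373046875), 10.3888578414917)
[  8   8  16  95 787] [249.96950445 193.04955527]
((250.40809631347656, 179.9978790283203), (13.157442092895508, 94.31989288330078), 1.3169125318527222)
(array([ 0.47667925, -0.31857614,  0.06140481]), [np.float64(0.00026267692566076027), np.float64(0.00026267692566073615)])
[ 0.51954353 -0.32380293  0.069     ]
[ 0.43454841 -0.31318157  0.069     ]
[ 0.5199629  -0.32224944  0.069     ]
[ 0.43686832 -0.31195453  0.069     ]
```

```bash
python3 - <<'E'
from h import *
print(delta((.4745,-.3185,.049)))
E
```

```text
[ 0.0026 -0.0056  0.1467]
```

Scaled: 0.1 m / 0.5 = 0.2, 0.08 m / 0.5 = 0.16, 0.03 rad / 6.2832 = 0.0048.

```bash
echo '[[0.002,-0.006,0.08,0.0048,0.5],[0.0052,-0.0112,0.16,0.0048,0.5],[0.0052,-0.0112,0.2,0.0048,0.5],[0.0052,-0.0112,0.2,0.0048,0.5],[0.0052,-0.0112,0.2,0.0048,0.5]]' | python3 inch.py && python3 - <<'E'
from h import *
print(delta((.4745,-.3185,.049)))
E
```

```text
time: 7.25
position: [0.4748, -0.3187, 0.0969]
tool_rot: [3.135, -0.188, 0.002]
ft_force: [0.3, -0.5, 1.3]
grip_width: 0.502
grip_force: 0.0
[-0.0004 -0.0002  0.0479]
```

Scaled: 0.048 m / 0.5 = 0.096, 0.025 m / 0.5 = 0.05.

```bash
echo '[[0,0,0.05,0,0.5],[0,0,0.096,0,0.5],[0,0,0.096,0,0.5],[0,0,0.096,0,0],[0,0,0.096,0,0],[0,0,0.096,0,0],[0,0,0.096,0,0],[0,0,0.096,0,0],[0,0,0.096,0,0]]' | python3 inch.py 20; echo '[[0,0,-0.02,0,0],[0,0,-0.05,0,0],[0,0,-0.05,0,0],[0,0,-0.05,0,0]]' | python3 inch.py; python3 - <<'E'
from h import *
snap("side","s3");s=readout.get_state();print(s["torque"],s["grip_width"]*87)
a=cv2.imread("pics/s3.png")[120:290,210:420]; cv2.imwrite("pics/c3.png",cv2.resize(a,(735,595),interpolation=cv2.INTER_CUBIC))
E
```

```text
time: 8.15
position: [0.4742, -0.3194, 0.0485]
tool_rot: [3.135, -0.191, 0.001]
ft_force: [-0.6, -0.5, 4.0]
grip_width: 0.155
grip_force: 20.0
time: 8.55
position: [0.4741, -0.319, 0.0732]
tool_rot: [3.135, -0.19, 0.001]
ft_force: [0.3, 0.6, -4.7]
grip_width: 0.16
grip_force: 20.0
[0.08181868 0.03739905 0.03663622] 13.992849313150368
```

View pics/c3.png

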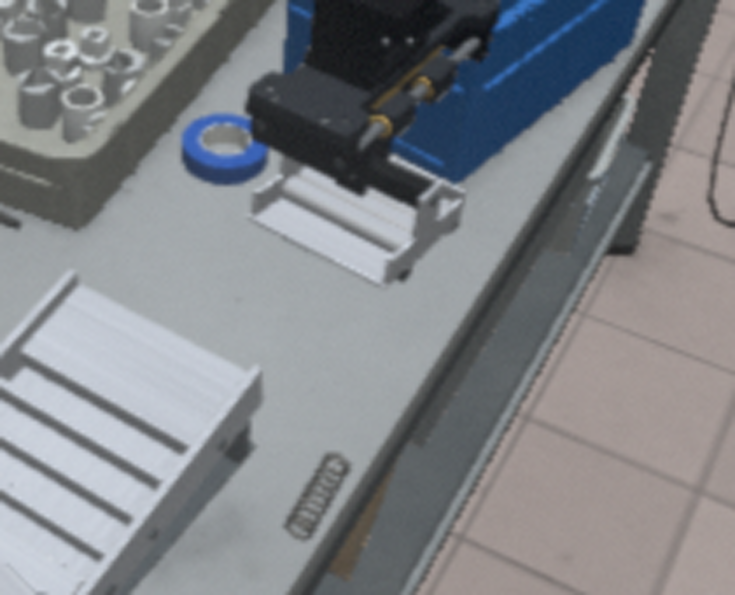

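Scoop lifted level with all its rods (wrist force about 4.7 N). Next I align it with the rack, behind the high end.

```bash
python3 - <<'E'
from h import *
print(delta((.5168,-.1834,.140)),delta((.5168,-.1634,.107)),dirs()[:,:2])
E
```

```text
[ 0.0264 -0.1396 -0.0673] [ 0.024  -0.1594 -0.0343] [[ 0.993 -0.121]
 [-0.121 -0.993]
 [-0.    -0.   ]]
```

Scaled: -0.1594 m / 0.5 = -0.3188, -0.15 m / 0.5 = -0.3, -0.048 rad / 6.2832 = -0.0076.

```bash
echo '[[0,0,-0.03,0,0],[0,0,-0.07,0,0],[0.004,-0.02,-0.11,-0.0016,0],[0.012,-0.05,-0.134,-0.0032,0],[0.02,-0.09,-0.134,-0.0048,0],[0.028,-0.13,-0.134,-0.0064,0],[0.036,-0.17,-0.134,-0.0076,0],[0.044,-0.21,-0.134,-0.0076,0],[0.051,-0.25,-0.134,-0.0076,0],[0.0528,-0.27,-0.134,-0.0076,0],[0.0528,-0.2792,-0.134,-0.0076,0],[0.05,-0.3,-0.12,-0.0076,0],[0.048,-0.316,-0.09,-0.0076,0],[0.048,-0.3188,-0.0686,-0.0076,0],[0.048,-0.3188,-0.0686,-0.0076,0]]' | python3 inch.py && python3 - <<'E'
from h import *
print(delta((.5180,-.1464,.107)),dirs()[:,:2])
E
```

```text
time: 10.1
position: [0.515, -0.1634, 0.1047]
tool_rot: [-3.139, 0.115, 0.007]
ft_force: [-0.6, -0.5, -5.1]
grip_width: 0.157
grip_force: 20.0
[ 0.0018 -0.0172 -0.0023] [[ 0.997 -0.073]
 [-0.073 -0.997]
 [-0.004 -0.001]]
```

```bash
echo '[[0.0036,-0.008,0,0,0],[0.0036,-0.016,0,0,0],[0.0036,-0.02,0,0,0]]' | python3 inch.py | sed -n '2p;4,5p'; echo '[[0,-0.004,0,0,0],[0,-0.008,0,0,0]]' | python3 inch.py | sed -n '2p;4,5p'
```

```text
position: [0.5201, -0.1561, 0.1079]
ft_force: [-0.1, -6.6, -5.7]
grip_width: 0.158
position: [0.5203, -0.1545, 0.1086]
ft_force: [-0.6, -8.7, -0.3]
grip_width: 0.161
```

Scaled: -0.004 m / 0.5 = -0.008, -0.002 m / 0.5 = -0.004.

```bash
echo '[[0,-0.004,0,0,0],[0,-0.008,0,0,0]]' | python3 inch.py 12| sed -n '2p;4,5p'; echo '[[0,-0.004,0,0,0],[0,-0.008,0,0,0]]' | python3 inch.py | sed -n '2p;4,5p'; python3 - <<'E'
from h import *
print(readout.get_state()["torque"])
snap("side","s4"); a=cv2.imread("pics/s4.png")[160:310,180:365]; cv2.imwrite("pics/c4.png",cv2.resize(a,(740,600),interpolation=cv2.INTER_CUBIC))
E
```

```text
position: [0.5209, -0.1507, 0.1096]
ft_force: [-1.8, -8.1, 3.6]
grip_width: 0.171
position: [0.5216, -0.1466, 0.1098]
ft_force: [-2.0, -8.5, 3.6]
grip_width: 0.186
[-2.08989537  0.49374963  0.02353741]
```

View pics/c4.png

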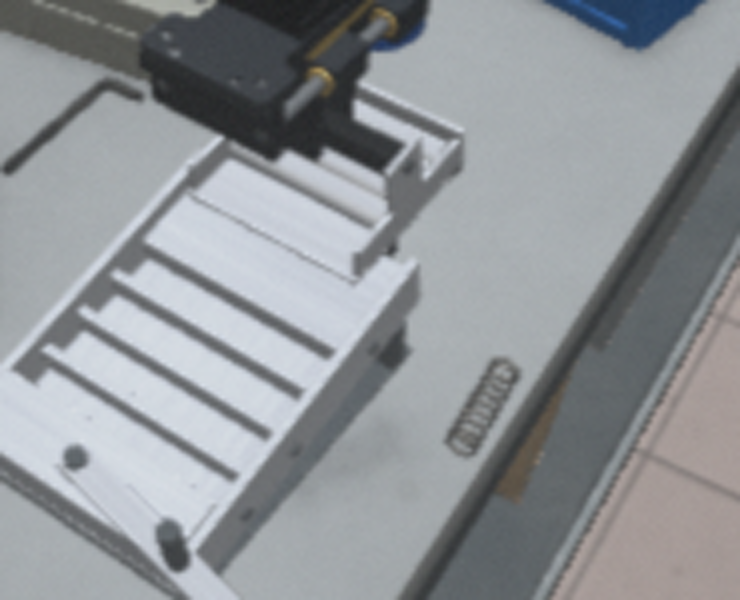

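The scoop is tipping forward against the rack's end edge, with its lip over the apron and the rods visible behind the bar. The strap is swung right out at lower left. I keep tipping slowly.

The manual's scale: shifts go in shares of 0.5 m and turns go in shares of 360 degrees. Converting my numbers, -0.004 m / 0.5 = -0.008, -0.002 m / 0.5 = -0.004.

```bash
echo '[[0,-0.004,-0.001,0,0],[0,-0.008,-0.002,0,0],[0,-0.008,-0.002,0,0],[0,-0.008,-0.002,0,0]]' | python3 inch.py | sed -n '2p;4,5p'; python3 - <<'E'
from h import *
snap("scene","sc5"); snap("side","s5")
a=cv2.imread("pics/s4.png").astype(int);b=cv2.imread("pics/s5.png").astype(int)
d=(abs(a-b).max(2)>30).astype(np.uint8)[160:310,180:365]
n,l,st,ce=cv2.connectedComponentsWithStats(d)
for i in range(1,n):
    if st[i,4]>8: print(st[i],(ce[i]).round())
E
```

```text
position: [0.5219, -0.1426, 0.111]
ft_force: [-1.7, -7.0, 2.3]
grip_width: 0.192
[93  2  6  5 12] [96.  4.]
[90 12  3  8 19] [91. 15.]
[78 17  6  5 17] [81. 19.]
[ 36  18  54  53 368] [62. 49.]
[92 22 10  5 12] [96. 24.]
[ 87  25  24  18 161] [98. 32.]
[106  34   9  11  16] [111.  38.]
[69 36 29 18 71] [84. 41.]
[78 49 14  8 17] [85. 53.]
```

Scaled: -0.004 m / 0.5 = -0.008, -0.002 m / 0.5 = -0.004.

```bash
cat >> h.py <<'E'
O=np.array([.5323,.0391,.035]);BX=np.array([.9973,-.073,0]);H=np.array([.073,.9973,0])
BY=H*np.cos(.17)-np.array([0,0,np.sin(.17)]);BZ=np.cross(BX,BY)
def bed(x,y,z=0): return O+(BX*x+BY*y+BZ*z)/1e3
def prof(f,n="side",z=0):
    im=cv2.imread(f"pics/{f}.png",0); c=cam(n); ys=np.arange(-170,0,4)
    out=[]
    for x in(-40,-20,0,20,40):
        p=np.array([proj(c,bed(x,y,z)) for y in ys],np.float32); out.append(cv2.remap(im,p[None,:,0],p[None,:,1],1)[0])
    return ys,np.array(out)
E
echo '[[0,-0.004,-0.002,0,0],[0,-0.008,-0.004,0,0],[0,-0.008,-0.004,0,0],[0,-0.008,-0.004,0,0]]' | python3 inch.py | sed -n '2p;4,5p'; python3 - <<'E'
from h import *
snap("side","s6")
for f in("s4","s5","s6"):
    ys,o=prof(f); print(f); print(o[[1,3]])
print(ys)
E
```

```text
position: [0.5224, -0.1367, 0.1123]
ft_force: [-1.0, -5.5, 2.0]
grip_width: 0.21
s4
[[206 208 205 204 208 174 199 205 206 207 209 210 208 208 198 114 123 206
  213 214 214 197 112 151 213 216 215 216 185 107 184 215 216 214 215 170
  120 207 215 213 216 217 215]
 [204 208 205 203 205 172 200 209 208 209 209 214 210 210 203 118 126 207
  212 213 215 190 111 151 213 216 217 214 193 110 181 216 215 216 213 171
  117 207 214 210 214 214 215]]
s5
[[169 169 201 201 191 146 166 206 204 207 208 211 209 208 197 114 124 206
  215 213 214 197 111 151 214 218 216 216 186 108 186 216 216 215 215 171
  120 206 214 214 216 217 216]
 [160 170 203 200 184 140 164 207 209 211 211 211 209 210 205 118 126 207
  214 215 214 191 111 153 214 216 217 214 194 110 181 216 216 217 214 171
  117 209 215 211 213 214 215]]
s6
[[205 206 209 205 203 208 187 205 205 202 209 206 189 153 186 207 202 179
  133 187 210 208 194 148 191 217 216 215 186 107 187 216 216 217 215 171
  120 207 215 213 217 217 217]
 [208 207 208 205 204 206 185 206 209 207 209 207 187 146 189 208 202 174
  131 183 210 207 189 142 192 215 217 215 192 110 182 216 217 217 215 171
  118 209 216 212 215 215 216]]
[-170 -166 -162 -158 -154 -150 -146 -142 -138 -134 -130 -126 -122 -118
 -114 -110 -106 -102  -98  -94  -90  -86  -82  -78  -74  -70  -66  -62
  -58  -54  -50  -46  -42  -38  -34  -30  -26  -22  -18  -14  -10   -6
   -2]
```

```bash
echo '[[0,0,0,0,0],[0,0,0,0,0],[0,0,0,0,0],[0,0,0,0,0],[0,0,0,0,0],[0,0,0,0,0]]' | python3 inch.py | sed -n '2p;4,5p'; python3 - <<'E'
from h import *
snap("side","s7")
for f in("s7",):
    ys,o=prof(f); print(f); print(o)
E
```

```text
position: [0.5224, -0.1367, 0.1123]
ft_force: [-0.7, -5.2, 2.2]
grip_width: 0.202
s7
[[199 204 198 174 196 206 176 202 204 208 209 211 210 206 200 115 130 201
  205 203 198 193 110 157 206 208 194 190 193 193 178 150 201 188 204 168
  121 208 214 214 217 216 216]
 [205 207 209 205 205 209 187 205 205 207 208 211 208 209 198 114 130 198
  204 202 196 197 111 152 206 211 193 199 206 204 179 149 200 187 206 170
  120 206 214 215 215 218 218]
 [207 207 209 206 203 208 184 203 208 209 210 212 210 210 199 117 130 198
  205 200 196 203 112 151 207 210 195 200 207 205 176 141 202 184 204 173
  118 204 214 213 216 217 216]
 [206 205 210 206 203 205 184 207 210 211 212 214 208 211 204 117 133 201
  206 196 197 190 112 156 207 210 191 201 208 203 173 140 203 182 202 171
  117 209 215 211 215 215 215]
 [207 207 208 207 204 206 188 207 210 210 214 215 210 212 207 117 131 199
  206 192 193 202 112 156 208 209 189 200 208 202 166 135 201 177 199 169
  120 204 213 213 214 214 215]]
```

Scaled: 0.05 m / 0.5 = 0.1, 0.035 m / 0.5 = 0.07.

```bash
echo '[[0,0.008,-0.004,0,0],[0,0.02,-0.008,0,0],[0,0.04,-0.016,0,0],[0,0.07,-0.04,0,0],[0,0.1,-0.06,0,0],[0,0.1,-0.06,0,0],[0,0.1,-0.06,0,0]]' | python3 inch.py 20; python3 - <<'E'
from h import *
snap("side","s8"); snap("scene","sc8")
ys,o=prof("s8"); print(o[[1,2,3]]-prof("s4")[1][[1,2,3]].astype(int)); print(ys)
print(delta((.4745,-.3185,.1)),dirs()[:,:2])
E
```

```text
time: 13.35
position: [0.5174, -0.1836, 0.1402]
tool_rot: [-3.139, 0.116, -0.001]
ft_force: [-1.7, 0.3, -3.5]
grip_width: 0.156
grip_force: 20.0
[[  1  -2   0   1  -5  30   4  -3  -3  -4  -4  -2  -3  -4  -3  -2   4 -10
  -13 -16 -22  -3  -2  -2 -11  -9 -23 -16  -2  -2 -14 -11 -14 -31 -12  -2
   -7 -18 -15 -11  -4  -4  -2]
 [ -1  -1   2   2  -4  30   1  -1  -2  -3  -2  -2  -3  -3  -3  -1   7 -11
  -13 -17 -22  -3  -4 -10 -11 -11 -25 -18  -3  -7 -15 -10 -12 -33 -14  -1
   -6 -12 -14 -11  -6  -3  -4]
 [  0  -1   3   2  -2  33   7  -2  -3  -2   1  -2  -2  -2  -2  -2   6 -10
  -10 -21 -22  -3  -2   0 -10 -10 -29 -18  -5  -2 -10 -10 -11 -37 -15  -4
   -6 -15 -12 -11  -5  -3  -3]]
[-170 -166 -162 -158 -154 -150 -146 -142 -138 -134 -130 -126 -122 -118
 -114 -110 -106 -102  -98  -94  -90  -86  -82  -78  -74  -70  -66  -62
  -58  -54  -50  -46  -42  -38  -34  -30  -26  -22  -18  -14  -10   -6
   -2]
[-0.0327  0.1388  0.0394] [[ 0.997 -0.072]
 [-0.072 -0.997]
 [-0.001 -0.001]]
```

All four grooves show the same change (a seated rod in each), the grip is square again, and the wrist weight has dropped. I take the scoop back to its spot.

Scaled: 0.1388 m / 0.5 = 0.2776, 0.125 m / 0.5 = 0.25.

```bash
echo '[[-0.008,0.03,0,0,0],[-0.02,0.08,0,0,0],[-0.036,0.14,0,0,0],[-0.05,0.2,0.02,0,0],[-0.06,0.25,0.04,0,0],[-0.0654,0.2776,0.078,0,0],[-0.0654,0.2776,0.13,0,0],[-0.0654,0.2776,0.16,0,0],[-0.0654,0.2776,0.16,0,0]]' | python3 inch.py | sed -n '1,2p;4,5p'; echo '[[0,0,0.006,0,0],[0,0,0.012,0,0],[0,0,0.012,0,0]]' | python3 inch.py | sed -n '1,2p;4,5p'
```

```text
time: 14.35
position: [0.4724, -0.3184, 0.0572]
ft_force: [0.4, 1.3, -2.4]
grip_width: 0.159
time: 14.65
position: [0.4751, -0.3197, 0.0547]
ft_force: [-0.3, -0.6, -2.6]
grip_width: 0.158
```

Scaled: 0.003 m / 0.5 = 0.006, 0.002 m / 0.5 = 0.004.

```bash
for i in 1 2 ; do echo '[[0,0,0.004,0,0],[0,0,0.006,0,0],[0,0,0.006,0,0]]' | python3 inch.py | sed -n '1,2p;4p'; done; python3 - <<'E'
from h import *
snap("side","s9")
b=cv2.imread("pics/s9.png").astype(int)
E
```

```text
time: 14.95
position: [0.475, -0.32, 0.0536]
ft_force: [-4.3, 2.5, 9.1]
time: 15.25
position: [0.4751, -0.32, 0.0534]
ft_force: [-10.2, 5.0, 26.6]
```

Scaled: -0.0045 m / 0.5 = -0.009.

```bash
echo '[[0,0,-0.009,0,0],[0,0,-0.009,0,0]]' | python3 inch.py | sed -n '2p;4p'; echo '[[0,0,0,0,0.4],[0,0,0,0,0.4],[0,0,0,0,0.4],[0,0,-0.06,0,0.45],[0,0,-0.16,0,0.5],[0,0,-0.26,0,0.5],[0,0,-0.3,0,0.5],[0,0,-0.3,0,0.5]]' | python3 inch.py; python3 - <<'E'
from h import *
s=snap("wrist","w10"); w=cam("wrist",s)
g=cv2.imread("pics/w10.png").max(2)[100:228,225:275]; m=(g<70).astype(np.uint8); n,l,st,ce=cv2.connectedComponentsWithStats(m)
for i in range(1,n):
  if st[i,4]>100: print(st[i])
th=1.77
peg=bed(-75*np.sin(th),12-75*np.cos(th),50); print("peg",peg, delta((.47,.07,.25)),dirs()[:,:2])
E
```

```text
position: [0.4755, -0.3202, 0.0538]
ft_force: [0.2, 0.1, -3.6]
time: 16.3
position: [0.4768, -0.321, 0.207]
tool_rot: [3.135, -0.115, 0.011]
ft_force: [0.9, 0.2, -0.0]
grip_width: 0.494
grip_force: 0.0
[ 23  37  13  91 594]
peg [0.46153037 0.07928631 0.07973496] [-0.0339 -0.3887 -0.0466] [[ 0.997 -0.073]
 [-0.073 -0.997]
 [ 0.003  0.002]]
```

Scaled: -0.319 m / 0.5 = -0.638, -0.073 m / 0.5 = -0.146.

```bash
echo '[[-0.01,-0.08,-0.06,0,0.5],[-0.02,-0.17,-0.12,0,0.5],[-0.032,-0.26,-0.146,0,0.5],[-0.044,-0.36,-0.146,0,0.5],[-0.056,-0.45,-0.146,0,0.5],[-0.068,-0.54,-0.146,0,0.5],[-0.08,-0.61,-0.146,0,0.5],[-0.08,-0.638,-0.146,0,0.5],[-0.08,-0.638,-0.146,0,0.5],[-0.08,-0.638,-0.146,0,0.5]]' | python3 inch.py | sed -n '1,3p'; python3 - <<'E'
from h import *
s=snap("wrist","w11"); w=cam("wrist",s)
snap("side","s11"); a=cv2.imread("pics/w11.png")[:240]; b=cv2.imread("pics/s11.png")[140:290,250:400]
b=cv2.resize(b,(225,225)); 
cv2.imwrite("pics/c11.png",np.hstack([cv2.resize(a,(750,352)),]) ) 
o=np.zeros((600,750,3),np.uint8); o[:352]=cv2.resize(a,(750,352)); q=cv2.imread("pics/s11.png")[140:260,200:480]; o[352:600,:579]=cv2.resize(q,(579,248)); cv2.imwrite("pics/c11.png",o)
print(proj(w,bed(-75*np.sin(1.75),12-75*np.cos(1.75),54.5)))
print(delta((.4617,.0779,.0658)),delta((.4617,.0779,.0858)),dirs()[:,:2])
E
```

```text
time: 17.35
position: [0.4578, -0.0004, 0.2746]
tool_rot: [3.139, -0.118, -0.003]
[192.92262855 175.0178748 ]
[-0.0021 -0.0789  0.2091] [-0.0021 -0.0789  0.1891] [[ 0.997 -0.077]
 [-0.077 -0.997]
 [-0.001  0.   ]]
```

View pics/c11.png

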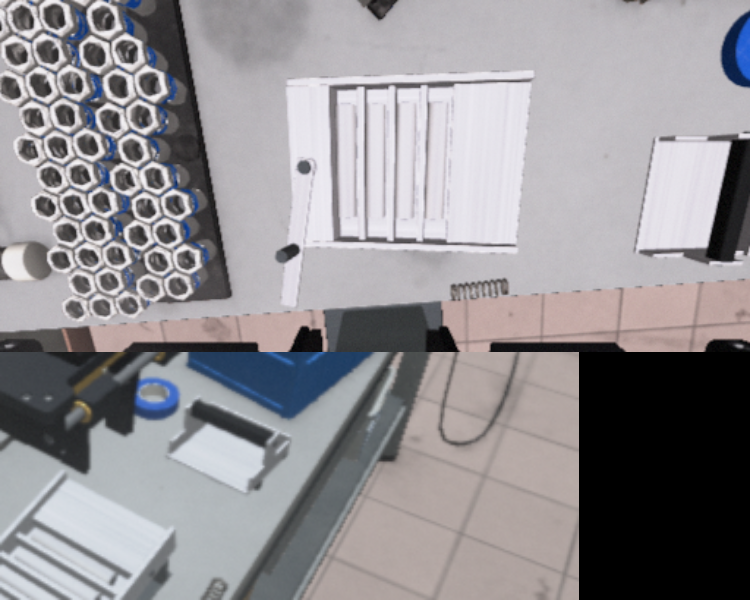

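All four rods are seated, one per groove. The scoop stands flat and empty, and the strap peg is at (283,255), exactly as predicted. I pinch it and swing the strap home.

Scaled: 0.207 m / 0.5 = 0.414, 0.18 m / 0.5 = 0.36, 0.12 rad / 6.2832 = 0.0191.

```bash
echo '[[-0.004,-0.08,0.04,0.0095,0.5],[-0.004,-0.1578,0.08,0.0191,0.5],[-0.004,-0.1578,0.18,0.0191,0.5],[-0.004,-0.1578,0.28,0.0191,0.5],[-0.004,-0.1578,0.36,0.0191,0.5],[-0.004,-0.1578,0.414,0.0191,0.5],[-0.004,-0.1578,0.414,0.0191,0.5],[-0.004,-0.1578,0.414,0.0191,0],[-0.004,-0.1578,0.414,0.0191,0],[-0.004,-0.1578,0.414,0.0191,0],[-0.004,-0.1578,0.414,0.0191,0],[-0.004,-0.1578,0.414,0.0191,0],[-0.004,-0.1578,0.414,0.0191,0]]' | python3 inch.py 15 && python3 - <<'E'
from h import *
s=readout.get_state(); p=s["position"]
L=75
f=lambda a: bed(-L*np.sin(a),12-L*np.cos(a),40)
for a in np.linspace(1.75,-.04,15)[1:]: print(a.round(2),delta(p+f(a)-f(1.75)))
E
```

```text
time: 18.75
position: [0.4623, 0.078, 0.0695]
tool_rot: [3.123, -0.304, 0.002]
ft_force: [-0.4, -4.9, 3.9]
grip_width: 0.142
grip_force: 15.3
1.62 [ 0.      0.0095 -0.0016]
1.49 [ 0.0013  0.0188 -0.0032]
1.37 [ 0.0038  0.0279 -0.0047]
1.24 [ 0.0074  0.0367 -0.0063]
1.11 [ 0.0121  0.0449 -0.0077]
0.98 [ 0.0179  0.0524 -0.0091]
0.86 [ 0.0245  0.0592 -0.0103]
0.73 [ 0.032   0.065  -0.0115]
0.6 [ 0.0402  0.0699 -0.0124]
0.47 [ 0.049   0.0737 -0.0132]
0.34 [ 0.0582  0.0764 -0.0139]
0.22 [ 0.0676  0.0778 -0.0143]
0.09 [ 0.0772  0.0781 -0.0145]
-0.04 [ 0.0868  0.0772 -0.0145]
```

Scaled: 0.0868 m / 0.5 = 0.1736, 0.0848 m / 0.5 = 0.1696, -1.2 rad / 6.2832 = -0.191.

```bash
echo '[[0,0.019,-0.0032,-0.0127,0],[0.0026,0.0376,-0.0064,-0.0255,0],[0.0076,0.0558,-0.0094,-0.0414,0],[0.0148,0.0734,-0.0126,-0.0573,0],[0.0242,0.0898,-0.0154,-0.0732,0],[0.0358,0.1048,-0.0182,-0.0891,0],[0.049,0.1184,-0.0206,-0.105,0],[0.064,0.13,-0.023,-0.121,0],[0.0804,0.1398,-0.0248,-0.1369,0],[0.098,0.1474,-0.0264,-0.1528,0],[0.1164,0.1528,-0.0278,-0.1687,0],[0.1352,0.1556,-0.0286,-0.1846,0],[0.1544,0.1562,-0.029,-0.191,0],[0.1696,0.155,-0.029,-0.191,0],[0.1736,0.1544,-0.029,-0.191,0],[0.1736,0.1544,-0.029,-0.191,0]]' | python3 inch.py; python3 - <<'E'
from h import *
print(readout.get_state()["joint_positions"][-1],bed(0,-63,40),dirs()[:,:2])
E
```

```text
time: 20.35
position: [0.5296, -0.0121, 0.084]
tool_rot: [-2.75, -1.515, 0.01]
ft_force: [-11.2, -0.6, 13.6]
grip_width: 0.136
grip_force: 15.3
-0.7310324134991163 [ 0.52826131 -0.01607517  0.08507937] [[ 0.534  0.845]
 [ 0.845 -0.534]
 [-0.004 -0.005]]
```

Scaled: 0.0025 m / 0.5 = 0.005, 0.0016 m / 0.5 = 0.0032.

```bash
echo '[[0.0022,0.0034,0,0,0],[0.0032,0.005,0,0,0]]' | python3 inch.py | sed -n '2p;4p'; echo '[[-0.002,-0.0034,0,0,0],[-0.002,-0.0034,0,0,0.4],[-0.002,-0.0034,0,0,0.45],[-0.002,-0.0034,0,0,0.45],[-0.002,-0.0034,-0.08,0,0.45],[-0.002,-0.0034,-0.18,0,0.45],[-0.002,-0.0034,-0.28,0,0.45],[-0.002,-0.0034,-0.36,0,0.45],[-0.002,-0.0034,-0.36,0,0.45],[-0.002,-0.0034,-0.36,0,0.45]]' | python3 inch.py | sed -n '1,4p'; python3 - <<'E'
from h import *
s=snap("wrist","w12"); w=cam("wrist",s); im=cv2.imread("pics/w12.png"); g=im.max(2)
q=[proj(w,bed(-75*np.sin(t),12-75*np.cos(t),54.5)).round(1) for t in(0,.05,.1)]; pv=proj(w,bed(0,12,22)); print(q,pv)
m=(g<90).astype(np.uint8); m[225:]=0
n,l,st,ce=cv2.connectedComponentsWithStats(m)
for i in range(1,n):
  if 30<st[i,4]<800: print(st[i],ce[i].round(1))
E
```

```text
position: [0.5298, -0.012, 0.0838]
ft_force: [-19.1, -1.1, 18.7]
time: 21.55
position: [0.5339, -0.0121, 0.264]
tool_rot: [2.75, 1.515, 0.003]
ft_force: [-0.3, 0.7, 0.5]
[array([251.3, 182. ]), array([248.5, 183.4]), array([245.6, 184.7])] [226.0452498  127.26492546]
[18  0 14  9 85] [24.2  3.2]
[41  0 15  8 64] [48.   2.5]
[140   0  15  15  96] [146.2   4.4]
[164   0  15  12 100] [170.    3.8]
[193   0  13   8  41] [197.6   1.9]
[ 98   9  39  17 209] [119.6  15.9]
[ 80  10  15  17 133] [87.5 17.9]
[ 57  12  15  17 169] [64.  20.3]
[ 33  15  15  16 166] [39.9 22.5]
[154  19  15  17 108] [160.2  26.4]
[130  21  14  18 121] [135.6  29.6]
[107  24  15  16 143] [112.8  31.1]
[384  27  12  14  75] [388.9  34.1]
[ 70  33  47  18 287] [91.5 40.5]
[ 50  36  14  16 144] [56.1 44. ]
[146  43  12  16 103] [150.4  49.8]
[121  45  13  16 125] [126.3  51.6]
[ 97  47  14  16 126] [103.4  55.3]
[ 75  49  12  15 134] [81.  55.9]
[333  61  20  53  82] [343.4  83.2]
[112  68  12  16  97] [117.5  75.8]
[ 88  70  14  15 138] [94.8 76.8]
[447  94  38  20 388] [465.5 104.4]
[485  95   9  13  41] [487.9 100.5]
[425 106  11   7  43] [429.6 109.6]
[330 118  98  34 533] [375.9 134.2]
[493 129  12  11  89] [497.8 134.3]
[400 153  29  66 378] [414.9 186.9]
[193 165  20  34 119] [202.2 180.7]
[211 200  18  25  95] [219.1 211.9]
```

```bash
python3 - <<'E'
from h import *
s=snap("side","s13"); c=cam("side"); g=cv2.imread("pics/s13.png").max(2)
w=cam("wrist"); gw=cv2.imread("pics/w12.png").max(2)
for n,gg,cc in(("wrist",gw,w),):
    p=proj(cc,bed(0,-63,54.5)); x0,y0=int(p[0])-20,int(p[1])-20
    m=(gg[y0:y0+40,x0:x0+40]<110).astype(np.uint8); N,l,st,ce=cv2.connectedComponentsWithStats(m)
    print(n,p,[(st[i],ce[i]+[x0,y0]) for i in range(1,N) if st[i,4]>15], proj(cc,bed(0,-63,21)))
p=proj(w,bed(0,12,22)); x0,y0=int(p[0])-15,int(p[1])-15
m=(gw[y0:y0+30,x0:x0+30]<110).astype(np.uint8); N,l,st,ce=cv2.connectedComponentsWithStats(m); print("pivot",p,[(ce[i]+[x0,y0]) for i in range(1,N) if st[i,4]>15])
E
```

```text
wrist [252.86251894 181.58299724] [(array([15, 14, 11, 11, 83], dtype=int32), array([251.74698795, 179.6626506 ]))] [255.17982816 179.07879053]
pivot [227.44779604 126.38730014] [array([225.50909091, 126.07272727])]
```

The peg is at its closed position to within 2 px, and the last push did not move the strap, so it is against its stop.

```bash
python3 -c "
from bench import ctrl, cams, readout, close_job; print(close_job())"
```

```text
the job is handed in; nothing more can be done
None
```

The job is handed in: all four rods are seated in their own grooves, the empty scoop stands flat on the bench and the strap is home against its stop. The tape, spring and hex key were never touched, and the robot's clock read about 22 s.

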